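# Isolate the kiln and bring out the lockout hasp

### The arm

A 7-joint arm with a two-finger parallel gripper is mounted at the origin on the work surface. World frame = base frame: x ahead of the robot, y to its left, z up, the work surface at z = 0. Lengths are in m, angles in rad, forces in N, time in s.
With the tool pointing down it reaches from about 0.425 to 0.925 m from the base axis. Payload 6.8 kg.
Tool frame: the origin (TCP) lies midway between the tips of the shut fingers; the grasp point (between the pads) lies 19 mm behind it; z points along the fingers, y is the line along which they close (so a half turn about z gives the same grasp; the last joint's range is limited). The gripper opens to 85 mm and grips with 20 to 120 N. Pads are 22 mm wide; open, the fingers measure 114 mm over their backs; the gripper's body (76 mm by 85 mm) begins 54 mm behind the grasp point. The pads swing forward as they close: fully open they stand 13 mm farther back than shut.
Start: joints at [1.052, 0.477, 0.022, 1.555, -0.011, 1.109, -0.083], TCP at [0.27, -0.619, 0.231] pointing down, gripper open.
Joint ranges: [-2.96, 2.96], [-0.34, 2.1], [-1.41, 1.46], [0.24, 2.44], [-1.37, 4.51], [0.17, 1.92], [-2.96, 2.96]. Speed limits (rad/s): [2.39, 2.39, 3.14, 3.14, 3.14, 3.14, 3.14].

### API

Orientations are given as a rotation vector (axis times angle).
In Python, from bench import get_obs, grab_frame, camera_params, r gives the robot as it stands.
- The arm moves only by the shell command python3 -m jog 'ROWS' [FORCE]. ROWS is JSON, a list of rows, each an object of numbers: "rx", "ry", "rz": the turn, a rotation vector about the world's x, y, z scaled (see below); "x", "y", "z": the shift along the world's x, y, z scaled (see below); "jaw": the opening, from -1 (shut) to 1 (fully open). In form: [{"rx": .., "ry": .., "rz": .., "x": .., "y": .., "z": .., "jaw": ..}, ...]. A call has 1 to 8 rows; each row shifts and turns the commanded pose from where the row before left it; what a row does not reach is not made up. The controller multiplies each number of a shift by 60 mm and each number of a turn by 10 degrees. A row lasts 1/8 s, in which the tool goes at most 62.5 mm and 10.7 degrees, less where a joint would pass 70% of its speed; a pose out of reach is approached as far as the arm can. A call with a number of a shift or a turn outside -1 to 1 is refused whole. A call with a gripper value outside its range is refused whole. The fingers move at their own pace and stop on an object; FORCE is the grip in N (left out, the last holds). Time passes only in rows, so rows that do not move let the fingers close. It gives the time, the measured TCP pose, the force, the opening and the grip force at its end, in the units of the state.
- get_obs(): the state, without advancing time (a new reading comes with each control period).
- grab_frame(name): name is "scene" or "top"; returns the picture (384x512x3 uint8, red, green, blue); there is no depth.
- camera_params(name): a dict with "fx", "fy", "cx", "cy" (pixels), "R" (3x3) and "t" (3): a world point X has camera coordinates R X + t. Camera axes: x right, y down, z forward; pixel columns grow to the right and rows downward; lengths in m; the calibration is good to about 2 mm. A picture is of the moment at which its call begins. camera_params takes no time and is no camera call.
- r.hand_in(): hands the job in; it is judged then, once.
The state is a dict: "clock": time; "joints": joint angles; "qvel": joint speeds; "tau": joint torques, N m; "tcp_pos": TCP position; "orientation": TCP orientation; "contact_force": force on the tool from outside, world axes, zero at the start; "moment": the same for the moment, N m; "grip_width": finger opening in m; "gripper_force": force on a finger pad.
Only numpy, scipy, OpenCV 4.12 (cv2) and the standard library are available. Lean on these libraries where they do the work, as an engineer would, in place of code of your own. Each camera call takes 0.05 s, during which the arm holds its last target. There are 200 camera calls.

### The job

I am about to change an element in the kiln: on the sloping control desk, turn the big isolator handle a quarter turn anticlockwise, fully home to off, and then swing the steel hasp at the end of the handle right out so that it stands up from the handle and I can hang my padlock in its eye. Leave the little vent-fan switch as it is set, do not shift the mug, the jar or the kiln prop standing around the desk, and let go of everything when done.

Things in the scene. Friction and masses are not known exactly. Their poses are not given: they have to be found in the camera images.
- console: Grey steel desk fixed to the bench: 220 mm deep (x), 270 wide (y), 55 high at the front (-x side, to the robot), 182 at the back; its flat top face slopes 30 degrees, looking up and forward. Origin: centre of the underside. On the face, from the front: isolator in the middle (82 mm plate; 62 mm round lock collar, its top 32 mm off the face), small fan switch lower right, pilot lamp upper right.
- grip_centre (a point): Point on the isolator's turning axis, 49 mm off the face, at mid-height of the grip; turns with it. z: turning axis, square out of the face; x: along the handle to its hasp end. The handle is a black bar with flat sides 16 mm apart (y), from 34 mm behind the axis to 50 ahead, 34 to 64 mm off the face. Fingertips astride it must stay over 32 mm off the face, above the collar.
- isolator_handle (a joint): rad. 0 = on (handle points up the slope, 12 o'clock), 1.571 = off (anticlockwise to 9 o'clock, a firm stop). Snap action: it resists with up to about 0.3 N m; well short of half way it springs back if let go, past half way the spring helps on towards off, but drag in the worn switch can leave it up to 0.15 rad short, so press it home against the stop.
- hasp_pin (a point): Centre of the hasp's cross pin: on the handle, 28 mm ahead of the turning axis (along the handle's x), 40 mm off the face. The pin runs along the handle's y. Axes as grip_centre.
- tab_centre (a point): Centre of the hasp's finger tab: flat steel plate 22 mm long (x), 18 wide (y), 7 thick (z) with an 8 mm eye, 36 mm from the pin. Stowed, it projects past the handle's end, 52 to 74 mm from the turning axis and 40 mm off the face, nothing under it. x points away from the pin, y along the pin; it turns with the hasp. Held by its side edges it must pivot between the fingers, so pinch it lightly.
- hasp (a joint): rad. 0 = stowed flat in the handle's slot, 1.4 = fully out (stop), standing up from the handle. Stiff (0.05 N m, 1.5 N at the tab), stays where left. Its tail must drop into the collar's one notch, which lines up only with the handle within about 0.06 rad of off; else it jams after some 0.3 rad. Swung out, it locks the handle.
- fan_pointer (a point): Pointer end of the small vent-fan switch (black knob 32 mm in diameter, 24 mm high, lower right of the face); this point lies 15 mm from its axis. To be left as set.
- mug_mid (a point): Bystander: terracotta mug, 82 mm diameter, 92 mm high, loose; this is its centre.
- jar_mid (a point): Bystander: white screw-top jar, 72 mm diameter, 95 mm high, loose; its centre.
- prop_mid (a point): Bystander: white spool-shaped kiln prop, 52 mm diameter, 74 mm high, loose; its centre.

How it is judged:
By the outcome, as a careful person would: the job done as asked, in the order asked, and still so for the second after the job is handed in, with the robot touching nothing.
It also fails if it takes over 54 s, if anything falls off the work surface, if the arm or the gripper's body presses on something with over 40 N, if the wrist force passes 120 N, or if a joint passes its speed limit or range.

## Working session

There is one attempt and no reset: what is moved stays moved. The work goes in short steps, Python scripts to look and compute and a shell command to move; the robot and the scene stay as the last step left them, time stands still between calls to the robot, and variables do not carry over. Pictures are saved under pics/ and viewed, at most 10 in all, crops included, and the job is handed in when it is done.

```bash
ls; mkdir -p pics; python3 - <<'E'
from bench import *
import cv2,numpy as np
for n in("scene","top"):
    f=grab_frame(n); cv2.imwrite(f"pics/{n}0.png",cv2.resize(f[:,:,::-1],(768,576),interpolation=cv2.INTER_CUBIC)); np.save(f"pics/{n}0.npy",f)
    print({k:np.round(v,3).tolist() for k,v in camera_params(n).items()})
o=get_obs();print(o)
E
```

```text
pics
{'fx': 369.683, 'fy': 369.683, 'cx': 256.997, 'cy': 191.329, 'R': [[-0.725, 0.689, -0.003], [0.602, 0.631, -0.489], [-0.335, -0.356, -0.872]], 't': [0.429, -0.335, 1.294]}
{'fx': 373.355, 'fy': 373.355, 'cx': 261.32, 'cy': 194.032, 'R': [[-0.003, -1.0, -0.002], [-0.989, 0.003, -0.15], [0.15, 0.002, -0.989]], 't': [0.019, 0.664, 1.124]}
{'clock': 0.1, 'joints': array([ 1.05189265,  0.47771082,  0.02236239,  1.55633839, -0.01147739,
        1.10930372, -0.08311029]), 'qvel': array([-0.0005121 , -0.00372958,  0.00032711, -0.00387211,  0.00022831,
        0.00019506, -0.00071242]), 'tau': array([ 4.09470202e-03, -5.97765541e+01,  1.61426090e+00, -2.81954616e+01,
        1.29200183e-02,  5.06693163e-03,  2.48105016e-05]), 'tcp_pos': array([ 0.26932119, -0.6183684 ,  0.23043376]), 'orientation': array([-3.07402458e+00, -6.40446387e-01,  7.47072867e-04]), 'contact_force': array([ 0.09035519,  0.08960062, -0.11398683]), 'moment': array([ 0.04690839, -0.05604963, -0.04032375]), 'gripper_force': 0.0, 'grip_width': 0.08494514407911564}
```

View pics/scene0.png

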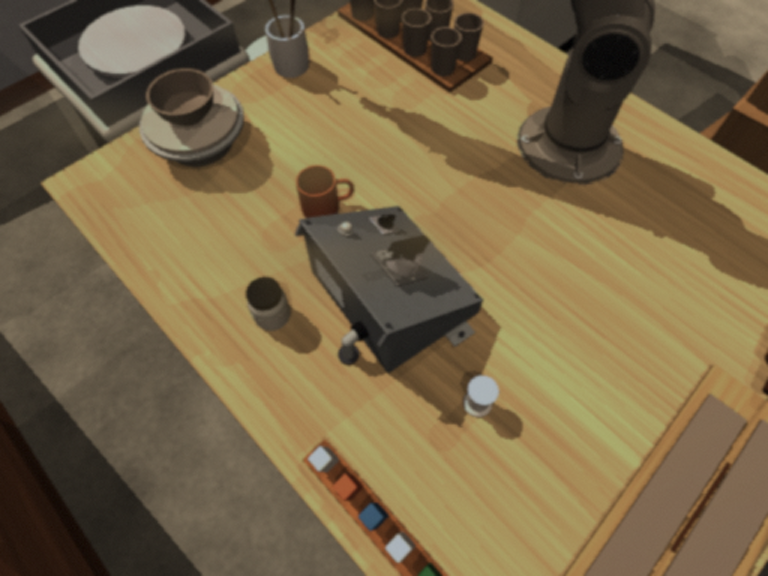

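View pics/top0.png

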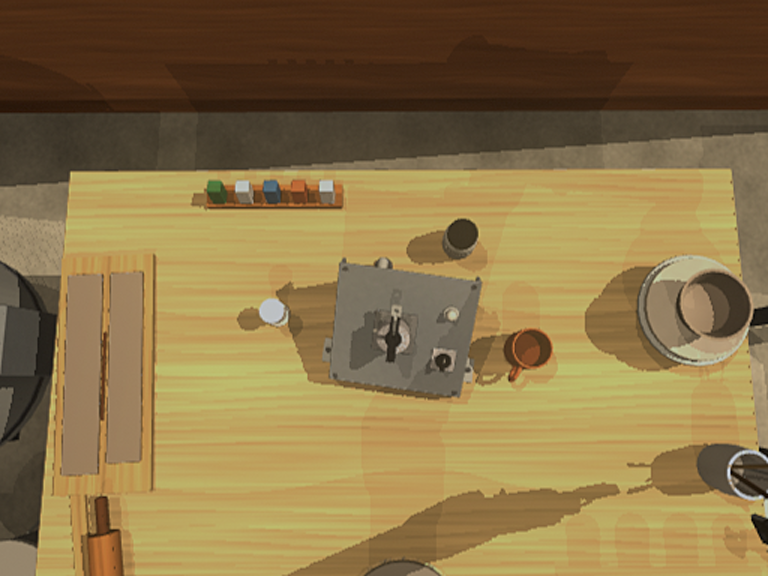

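Scene view: desk centred near (390,285), mug (318,190), pot behind at (267,300), prop (480,395). Top view: desk face corners near (344,262), (480,278), (460,397), (331,378); isolator hub (393,338); fan switch (444,360). Handle points up the slope. Next, closer crops.

```bash
python3 - <<'E'
import cv2,numpy as np
a=np.load("pics/top0.npy")[165:275,210:330,::-1]; b=np.load("pics/scene0.npy")[130:250,190:330,::-1]
a=cv2.resize(a,(0,0),fx=5,fy=5,interpolation=cv2.INTER_CUBIC)
b=cv2.resize(b,(0,0),fx=5,fy=5,interpolation=cv2.INTER_CUBIC)
cv2.imwrite("pics/tc.png",np.clip(a*1.5,0,255));cv2.imwrite("pics/sc.png",np.clip(b*1.8,0,255))
E
```

```text
[ WARN:0@0.014] global loadsave.cpp:1063 imwrite_ Unsupported depth image for selected encoder is fallbacked to CV_8U.
```

View pics/tc.png

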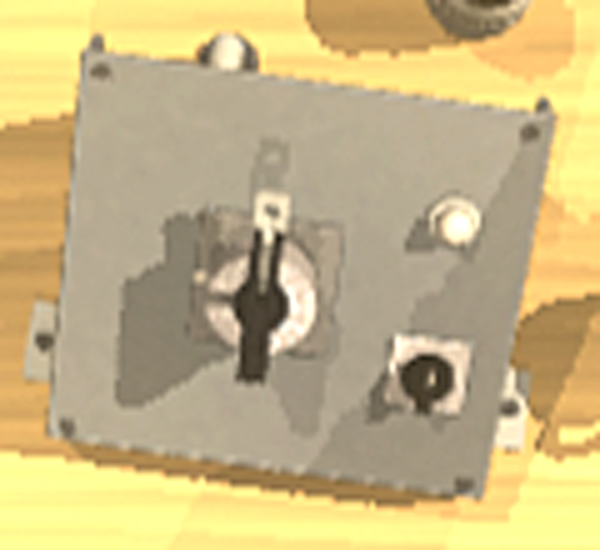

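View pics/sc.png

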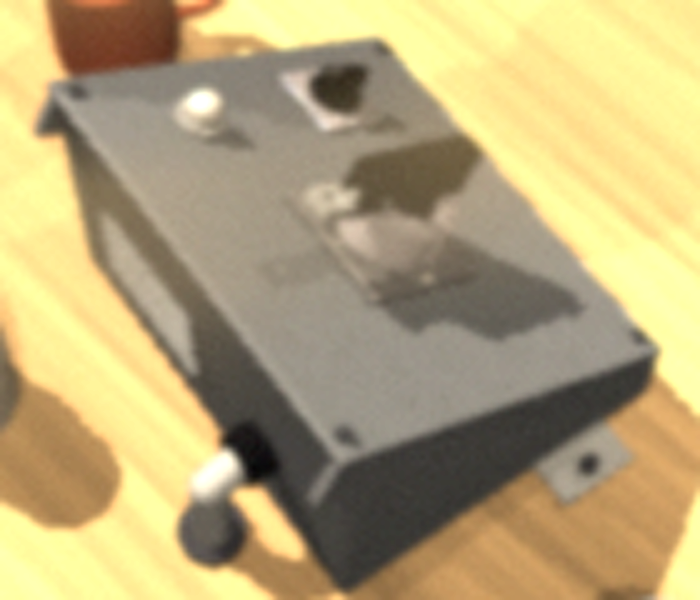

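Top crop: face corners (82,52) BL, (555,110) BR, (480,498) FR, (50,435) FL; isolator plate corners (203,205), (345,225), (330,358), (188,342); tab at (272,208), handle tail (251,380). Scene crop: BL (340,465), BR (58,85), FR (385,42), FL (655,350).

```bash
cat >h.py <<'E'
import numpy as np
from bench import *
from scipy.spatial.transform import Rotation as Rn
from scipy.optimize import least_squares
def proj(n,X):
    c=camera_params(n); p=np.atleast_2d(X)@np.array(c["R"]).T+np.array(c["t"])
    return np.c_[c["fx"]*p[:,0]/p[:,2]+c["cx"],c["fy"]*p[:,1]/p[:,2]+c["cy"]]
def ray(n,uv):
    c=camera_params(n);R=np.array(c["R"]);d=R.T@np.array([(uv[0]-c["cx"])/c["fx"],(uv[1]-c["cy"])/c["fy"],1])
    return -R.T@np.array(c["t"]),d
def hit(n,uv,p,nn):
    o,d=ray(n,uv); return o+d*(((p-o)@nn)/(d@nn))
E
python3 - <<'E'
from h import *
tc=np.array([[82,52],[555,110],[480,498],[50,435]])/5-.4+[210,165]
sc=np.array([[340,465],[58,85],[385,42],[655,350]])/5-.4+[190,130]
L=np.array([[.11,.135,.182],[.11,-.135,.182],[-.11,-.135,.055],[-.11,.135,.055]])
def W(p,L): return L@Rn.from_rotvec([0,0,p[2]]).as_matrix().T+[p[0],p[1],0]
f=lambda p:np.r_[proj("top",W(p,L))-tc,proj("scene",W(p,L))-sc].ravel()
s=least_squares(f,[.6,0,0]);p=s.x;print(p,np.round(s.fun,1))
Rz=Rn.from_rotvec([0,0,p[2]]).as_matrix()
n=Rz@[-.5,0,np.cos(np.pi/6)];u=Rz@[np.cos(np.pi/6),0,.5];l=Rz@[0,1,0]  # normal, upslope, left
c=W(p,L).mean(0)
loc=lambda X:np.round(np.array([(X-c)@u,(X-c)@l,(X-c)@n])*1000,1)
g=lambda x,y:np.array([x,y])/5-.4+[210,165]
for nm,q,h in [("p1",(203,205),.002),("p2",(345,225),.002),("p3",(330,358),.002),("p4",(188,342),.002),("hub",(261,303),.064),("tail",(251,380),.064),("tab",(272,208),.0435),("collar",(263,300),.032),("fanknob",(427,380),.024)]:
    print(nm,loc(hit("top",g(*q),c+h*n,n)))
print("c",c,"n",n,"u",u,"l",l)
E
```

```text
[ 0.57289177  0.00058234 -0.14577735] [-0.8 -0.9 -0.1  0.9 -0.1  0.9 -1.7  0.7  0.1  0.1 -3.1 -0.9 -1.2 -1.2
  1.5  0.4]
p1 [43.1 54.2  2. ]
p2 [ 43.3 -28.5   2. ]
p3 [-43.1 -31.7   2. ]
p4 [-46.   53.1   2. ]
hub [16.8 12.6 64. ]
tail [-31.5  12.2  64. ]
tab [65.2 14.  43.5]
collar [ 3.1 12.1 32. ]
fanknob [-36.7 -88.4  24. ]
c [0.57289177 0.00058234 0.1185    ] n [-0.49469664  0.07263079  0.8660254 ] u [ 0.85683972 -0.12580022  0.5       ] l [0.14526158 0.98939329 0.        ]
```

```bash
cat >>h.py <<'E'
n=np.array([-.49469664,.07263079,.8660254]);u=np.array([.85683972,-.12580022,.5]);l=np.array([.14526158,.98939329,0])
c=np.array([.57289177,.00058234,.1185]); ax=c+.002*u+.0125*l
P=lambda a,b,h:ax+a*u+b*l+h*n     # metres up slope, left, off the face, from the isolator axis
def go(pos,phi,sgn=1):             # phi: handle angle (ccw); fingers close across the handle
    o=get_obs(); y=sgn*(np.cos(phi)*l-np.sin(phi)*u); z=-n; T=np.c_[np.cross(y,z),y,z]
    R0=Rn.from_rotvec(o["orientation"]).as_matrix()
    dr=Rn.from_matrix(T@R0.T).as_rotvec()
    d=o["tcp_pos"]-ax
    print("shift/60mm",np.round((pos-o["tcp_pos"])/.06,2),"turn/10deg",np.round(np.degrees(dr)/10,2),"| now u,l,n mm",np.round([d@u*1e3,d@l*1e3,d@n*1e3],1),"q7",o["joints"][6].round(2))
def st():
    o=get_obs(); print(round(o["clock"],2),"F",o["contact_force"].round(1),"M.n",(o["moment"]@n).round(2),"w",round(o["grip_width"]*1e3,1),"g",round(o["gripper_force"],1))
E
python3 -c "
from h import *
for s in(1,-1): go(P(0,0,.16),0,s)
print('n/60',.01*n/.06,'u',.01*u/.06,'l',.01*l/.06)"
```

```text
shift/60mm [ 3.8  10.71  0.46] turn/10deg [-3.97 -0.54 14.38] | now u,l,n mm [-128.3 -669.   202.2] q7 -0.08
shift/60mm [ 3.8  10.71  0.46] turn/10deg [ 0.39 -3.01 -3.12] | now u,l,n mm [-128.3 -669.   202.2] q7 -0.08
n/60 [-0.08244944  0.01210513  0.14433757] u [ 0.14280662 -0.0209667   0.08333333] l [0.02421026 0.16489888 0.        ]
```

```bash
python3 -m jog '[{"z":1,"y":0.5},{"z":0.5,"y":1,"rz":-0.5,"ry":-0.5},{"y":1,"x":0.2,"rz":-0.5,"ry":-0.5},{"y":1,"x":0.3,"rz":-0.5,"ry":-0.5},{"y":1,"x":0.3,"rz":-0.5,"ry":-0.5},{"y":1,"x":0.3,"rz":-0.5,"ry":-0.5},{"y":1,"x":0.3,"rz":-0.3,"ry":-0.3,"rx":0.2},{"y":1,"x":0.3,"rz":-0.3,"ry":-0.2,"rx":0.2}]' 40
python3 -m jog '[{"y":1,"x":0.3},{"y":1,"x":0.3},{"y":0.8,"x":0.4,"z":-0.3},{"y":0.4,"x":0.4,"z":-0.4},{"x":0.5,"z":-0.3},{},{}]'
python3 -c "
from h import *
go(P(0,0,.16),0,-1);st()"
```

```text
shift/60mm [ 3.8  10.71  0.46] turn/10deg [ 0.39 -3.01 -3.12] | now u,l,n mm [-128.3 -669.   202.2] q7 -0.08
0.1 F [ 0.1  0.1 -0.1] M.n -0.06 w 84.9 g 0.0validation failed for argument at $[0]...
validation failed for argument at $[0]...
```

```bash
python3 -m jog '[{"rx":0,"ry":0,"rz":0,"x":0,"y":0.5,"z":1,"jaw":1},{"rx":0,"ry":-0.5,"rz":-0.5,"x":0,"y":1,"z":0.5,"jaw":1},{"rx":0,"ry":-0.5,"rz":-0.5,"x":0.2,"y":1,"z":0,"jaw":1},{"rx":0,"ry":-0.5,"rz":-0.5,"x":0.3,"y":1,"z":0,"jaw":1},{"rx":0,"ry":-0.5,"rz":-0.5,"x":0.3,"y":1,"z":0,"jaw":1},{"rx":0,"ry":-0.5,"rz":-0.5,"x":0.3,"y":1,"z":0,"jaw":1},{"rx":0.2,"ry":-0.3,"rz":-0.3,"x":0.3,"y":1,"z":0,"jaw":1},{"rx":0.2,"ry":-0.2,"rz":-0.3,"x":0.3,"y":1,"z":0,"jaw":1}]' 40
python3 -c "
from h import *
go(P(0,0,.16),0,-1);st()"
```

```text
clock: 1.1
tcp_pos: [0.371, -0.1737, 0.3148]
orientation: [2.994, -0.241, 0.775]
contact_force: [1.2, 1.1, 0.3]
grip_width: 0.0858
gripper_force: 0.0
shift/60mm [ 2.1   3.3  -0.95] turn/10deg [-0.02 -0.1   0.08] | now u,l,n mm [ -54.9 -214.2  257.2] q7 -0.97
1.1 F [1.2 1.1 0.3] M.n 0.0 w 85.8 g 0.0
```

```bash
python3 -m jog '[{"rx":0,"ry":0,"rz":0,"x":0.5,"y":0.8,"z":0,"jaw":1},{"rx":0,"ry":0,"rz":0,"x":0.5,"y":0.8,"z":-0.2,"jaw":1},{"rx":0,"ry":0,"rz":0,"x":0.5,"y":0.8,"z":-0.3,"jaw":1},{"rx":0,"ry":0,"rz":0,"x":0.4,"y":0.7,"z":-0.3,"jaw":1},{"rx":0,"ry":0,"rz":0,"x":0,"y":0,"z":0,"jaw":1},{"rx":0,"ry":0,"rz":0,"x":0,"y":0,"z":0,"jaw":1},{"rx":0,"ry":0,"rz":0,"x":0,"y":0,"z":0,"jaw":1}]'
python3 -c "
from h import *
go(P(0,0,.16),0,-1);go(P(0,0,.05),0,-1);st();print(get_obs()['joints'].round(2))"
```

```text
clock: 1.98
tcp_pos: [0.4814, 0.0014, 0.2688]
orientation: [2.99, -0.242, 0.768]
contact_force: [-0.5, 0.1, -0.0]
grip_width: 0.0853
gripper_force: 0.0
shift/60mm [ 0.27  0.38 -0.18] turn/10deg [ 0.01 -0.12  0.1 ] | now u,l,n mm [ -5.4 -25.  175.5] q7 -1.84
shift/60mm [ 1.17  0.25 -1.77] turn/10deg [ 0.01 -0.12  0.1 ] | now u,l,n mm [ -5.4 -25.  175.5] q7 -1.84
1.98 F [-0.5  0.1 -0. ] M.n 0.02 w 85.3 g 0.0
[ 1.14 -0.16 -1.24  2.24 -0.02  0.47 -1.84]
```

```bash
python3 -m jog '[{"rx":0,"ry":-0.12,"rz":0.1,"x":0.15,"y":0.2,"z":-0.1,"jaw":1},{"rx":0,"ry":0,"rz":0,"x":0.12,"y":0.18,"z":-0.08,"jaw":1},{"rx":0,"ry":0,"rz":0,"x":0.2,"y":-0.03,"z":-0.35,"jaw":1},{"rx":0,"ry":0,"rz":0,"x":0.2,"y":-0.03,"z":-0.35,"jaw":1},{"rx":0,"ry":0,"rz":0,"x":0,"y":0,"z":0,"jaw":1},{"rx":0,"ry":0,"rz":0,"x":0,"y":0,"z":0,"jaw":1},{"rx":0,"ry":0,"rz":0,"x":0,"y":0,"z":0,"jaw":1}]'
python3 - <<'E'
from h import *
import cv2
go(P(0,0,.039),0,-1);st();print(get_obs()['joints'].round(2))
f=grab_frame("top")[155:275,190:340,::-1].astype(float)*1.5
f2=grab_frame("scene")[110:230,190:340,::-1].astype(float)*1.8
cv2.imwrite("pics/a.png",cv2.resize(np.clip(np.hstack([f,f2]),0,255).astype(np.uint8),(800,320),interpolation=cv2.INTER_CUBIC))
E
```

```text
clock: 2.85
tcp_pos: [0.5138, 0.0213, 0.2248]
orientation: [2.991, -0.213, 0.787]
contact_force: [0.9, 0.2, 0.2]
grip_width: 0.0852
gripper_force: 0.0
shift/60mm [ 0.72 -0.1  -1.19] turn/10deg [ 0.02 -0.05 -0.01] | now u,l,n mm [ -2.1  -0.6 122.8] q7 -2.69
2.85 F [0.9 0.2 0.2] M.n -0.01 w 85.2 g 0.0
[ 0.97  0.17 -1.31  2.25  0.84  0.52 -2.69]
```

View pics/a.png

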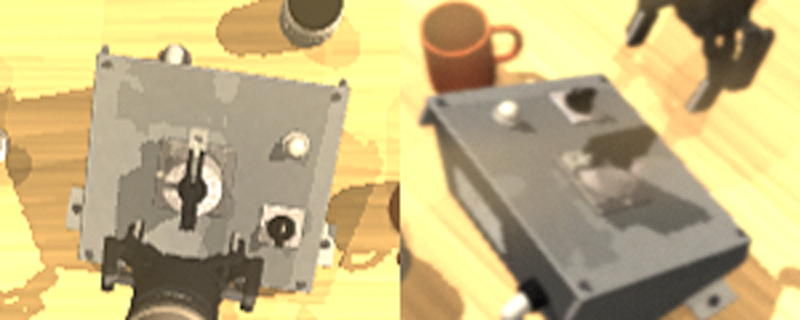

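The picture shows the open gripper over the desk's front, fingertips (128,245) and (237,250) in the left view, straddling the handle line (190,190); it is aligned once the tilt of the axis is counted.

```bash
python3 -m jog '[{"rx":0,"ry":0,"rz":0,"x":0.18,"y":-0.02,"z":-0.3,"jaw":1},{"rx":0,"ry":0,"rz":0,"x":0.18,"y":-0.02,"z":-0.3,"jaw":1},{"rx":0,"ry":0,"rz":0,"x":0.14,"y":-0.02,"z":-0.25,"jaw":1},{"rx":0,"ry":0,"rz":0,"x":0,"y":0,"z":0,"jaw":1},{"rx":0,"ry":0,"rz":0,"x":0,"y":0,"z":0,"jaw":1}]'
python3 - <<'E'
from h import *
go(P(0,0,.039),0,-1);st();print(get_obs()['joints'].round(2))
E
```

```text
clock: 3.58
tcp_pos: [0.5438, 0.0187, 0.1738]
orientation: [2.993, -0.212, 0.788]
contact_force: [0.9, -0.1, 0.1]
grip_width: 0.0852
gripper_force: 0.0
shift/60mm [ 0.22 -0.05 -0.34] turn/10deg [ 0.01 -0.05 -0.02] | now u,l,n mm [-1.5  1.2 63.6] q7 -2.96
3.58 F [ 0.9 -0.1  0.1] M.n -0.03 w 85.2 g 0.0
[ 0.62  0.28 -0.99  2.25  1.12  0.5  -2.96]
```

```bash
python3 -c "
from bench import *;print(get_obs()['joints'])"; python3 -m jog '[{"rx":0,"ry":0,"rz":0,"x":0.12,"y":-0.03,"z":-0.17,"jaw":1},{"rx":0,"ry":0,"rz":0,"x":0.1,"y":-0.02,"z":-0.16,"jaw":1},{"rx":0,"ry":0,"rz":0,"x":0,"y":0,"z":0,"jaw":1},{"rx":0,"ry":0,"rz":0,"x":0,"y":0,"z":0,"jaw":1}]'
python3 - <<'E'
from h import *
go(P(0,0,.039),0,-1);st();print(get_obs()['joints'].round(3))
E
```

```text
[ 0.62456642  0.28261384 -0.99004509  2.25153632  1.12252624  0.49785301
 -2.95769324]
clock: 4.08
tcp_pos: [0.5567, 0.0165, 0.1539]
orientation: [2.994, -0.21, 0.787]
contact_force: [0.6, 0.2, 0.4]
grip_width: 0.0855
gripper_force: 0.0
shift/60mm [ 0.01 -0.02 -0.01] turn/10deg [ 0.01 -0.06 -0.03] | now u,l,n mm [-0.2  0.9 39.8] q7 -2.96
4.08 F [0.6 0.2 0.4] M.n 0.01 w 85.5 g 0.0
[ 0.221  0.249 -0.53   2.263  1.092  0.365 -2.958]
```

```bash
python3 -m jog '[{"rx":0,"ry":0,"rz":0,"x":0,"y":0,"z":0,"jaw":-1},{"rx":0,"ry":0,"rz":0,"x":0,"y":0,"z":0,"jaw":-1},{"rx":0,"ry":0,"rz":0,"x":0,"y":0,"z":0,"jaw":-1},{"rx":0,"ry":0,"rz":0,"x":0,"y":0,"z":0,"jaw":-1},{"rx":0,"ry":0,"rz":0,"x":0,"y":0,"z":0,"jaw":-1},{"rx":0,"ry":0,"rz":0,"x":0,"y":0,"z":0,"jaw":-1}]' 50
python3 - <<'E'
from h import *
go(P(0,0,.039),0,-1);st();print(get_obs()['joints'].round(3))
E
```

```text
clock: 4.82
tcp_pos: [0.5571, 0.017, 0.1534]
orientation: [2.996, -0.209, 0.787]
contact_force: [-1.8, 5.3, 2.7]
grip_width: 0.0152
gripper_force: 50.2
shift/60mm [ 0.   -0.03 -0.  ] turn/10deg [ 0.   -0.06 -0.03] | now u,l,n mm [-0.2  1.5 39.2] q7 -2.96
4.83 F [-1.8  5.3  2.7] M.n -0.09 w 15.2 g 50.2
[ 0.215  0.25  -0.523  2.263  1.092  0.362 -2.959]
```

```bash
python3 -m jog '[{"rx":-0.4,"ry":0.06,"rz":0.69,"x":0,"y":0,"z":0,"jaw":-1},{"rx":-0.4,"ry":0.06,"rz":0.69,"x":0,"y":0,"z":0,"jaw":-1},{"rx":-0.4,"ry":0.06,"rz":0.69,"x":0,"y":0,"z":0,"jaw":-1},{"rx":-0.4,"ry":0.06,"rz":0.69,"x":0,"y":0,"z":0,"jaw":-1},{"rx":0,"ry":0,"rz":0,"x":0,"y":0,"z":0,"jaw":-1}]'
python3 - <<'E'
from h import *
go(P(0,0,.039),np.pi/2,-1);st();print(get_obs()['joints'].round(3))
E
```

```text
clock: 5.45
tcp_pos: [0.5569, 0.0188, 0.1532]
orientation: [2.81, 0.599, 0.708]
contact_force: [-2.3, 8.4, 1.0]
grip_width: 0.0151
gripper_force: 50.0
shift/60mm [ 0.   -0.06  0.  ] turn/10deg [-2.81  0.38  5.  ] | now u,l,n mm [-0.7  3.2 39.3] q7 -2.43
5.45 F [-2.3  8.4  1. ] M.n -0.1 w 15.1 g 50.0
[ 0.262  0.261 -0.587  2.26   1.127  0.389 -2.434]
```

```bash
python3 -m jog '[{"rx":-0.4,"ry":0.06,"rz":0.69,"x":0,"y":0,"z":0,"jaw":-1},{"rx":-0.4,"ry":0.06,"rz":0.69,"x":0,"y":0,"z":0,"jaw":-1},{"rx":-0.4,"ry":0.06,"rz":0.69,"x":0,"y":0,"z":0,"jaw":-1},{"rx":-0.4,"ry":0.06,"rz":0.69,"x":0,"y":0,"z":0,"jaw":-1},{"rx":-0.4,"ry":0.06,"rz":0.69,"x":0,"y":0,"z":0,"jaw":-1},{"rx":-0.4,"ry":0.06,"rz":0.69,"x":0,"y":0,"z":0,"jaw":-1},{"rx":-0.3,"ry":0.04,"rz":0.5,"x":0,"y":0,"z":0,"jaw":-1},{"rx":0,"ry":0,"rz":0,"x":0,"y":0,"z":0,"jaw":-1}]'
python3 - <<'E'
from h import *
go(P(0,0,.039),np.pi/2,-1);st();print(get_obs()['joints'].round(3))
E
```

```text
clock: 6.45
tcp_pos: [0.555, 0.0207, 0.1519]
orientation: [2.104, 1.702, 0.482]
contact_force: [-7.8, 12.1, 1.1]
grip_width: 0.015
gripper_force: 50.6
shift/60mm [ 0.04 -0.09  0.02] turn/10deg [-0.12  0.04  0.34] | now u,l,n mm [-3.2  4.8 39.3] q7 -1.57
6.45 F [-7.8 12.1  1.1] M.n 0.15 w 15.0 g 50.6
[ 0.322  0.275 -0.67   2.267  1.206  0.422 -1.573]
```

```bash
python3 -m jog '[{"rx":-0.2,"ry":0.03,"rz":0.35,"x":-0.03,"y":0.04,"z":-0.01,"jaw":-1},{"rx":-0.2,"ry":0.03,"rz":0.35,"x":-0.03,"y":0.04,"z":-0.01,"jaw":-1},{"rx":-0.2,"ry":0.03,"rz":0.35,"x":0,"y":0,"z":0,"jaw":-1},{"rx":0,"ry":0,"rz":0,"x":0,"y":0,"z":0,"jaw":-1},{"rx":0,"ry":0,"rz":0,"x":0,"y":0,"z":0,"jaw":-1}]'
python3 - <<'E'
from h import *
go(P(0,0,.039),np.pi/2,-1);st();print(get_obs()['joints'].round(3))
E
```

```text
clock: 7.08
tcp_pos: [0.5544, 0.0204, 0.1521]
orientation: [1.908, 1.875, 0.422]
contact_force: [6.4, 5.0, -5.8]
grip_width: 0.0154
gripper_force: 112.3
shift/60mm [ 0.05 -0.08  0.02] turn/10deg [ 0.47 -0.02 -0.61] | now u,l,n mm [-3.6  4.4 39.7] q7 -1.41
7.08 F [ 6.4  5.  -5.8] M.n -2.94 w 15.4 g 112.3
[ 0.326  0.276 -0.68   2.271  1.231  0.431 -1.406]
```

```bash
python3 -m jog '[{"rx":0,"ry":0,"rz":0,"x":0,"y":0,"z":0,"jaw":1},{"rx":0,"ry":0,"rz":0,"x":0,"y":0,"z":0,"jaw":1},{"rx":0,"ry":0,"rz":0,"x":0,"y":0,"z":0,"jaw":1},{"rx":0,"ry":0,"rz":0,"x":0,"y":0,"z":0,"jaw":1},{"rx":0.2,"ry":0,"rz":-0.3,"x":-0.25,"y":0.03,"z":0.43,"jaw":1},{"rx":0.2,"ry":0,"rz":-0.3,"x":-0.25,"y":0.03,"z":0.43,"jaw":1},{"rx":0,"ry":0,"rz":0,"x":-0.35,"y":0.05,"z":0.6,"jaw":1},{"rx":0,"ry":0,"rz":0,"x":-0.35,"y":0.05,"z":0.6,"jaw":1}]' 20
python3 - <<'E'
from h import *
import cv2
go(P(0,.06,.09),np.pi/2,-1);st();print(get_obs()['joints'].round(3))
F=grab_frame("top");np.save("pics/b.npy",F)
f=F[155:275,190:340,::-1].astype(float)*1.5
f2=grab_frame("scene")[110:230,190:340,::-1].astype(float)*1.8
cv2.imwrite("pics/b.png",cv2.resize(np.clip(np.hstack([f,f2]),0,255).astype(np.uint8),(800,320),interpolation=cv2.INTER_CUBIC))
E
```

```text
clock: 8.07
tcp_pos: [0.4805, 0.0301, 0.2757]
orientation: [2.03, 1.783, 0.454]
contact_force: [0.1, -1.0, 0.3]
grip_width: 0.0852
gripper_force: 0.0
shift/60mm [ 1.    0.81 -1.3 ] turn/10deg [ 0.1  -0.04 -0.06] | now u,l,n mm [ -6.2   3.3 183.9] q7 -0.63
8.07 F [ 0.1 -1.   0.3] M.n -0.05 w 85.2 g 0.0
[ 0.564 -0.114 -0.835  2.255  0.282  0.508 -0.632]
```

View pics/b.png

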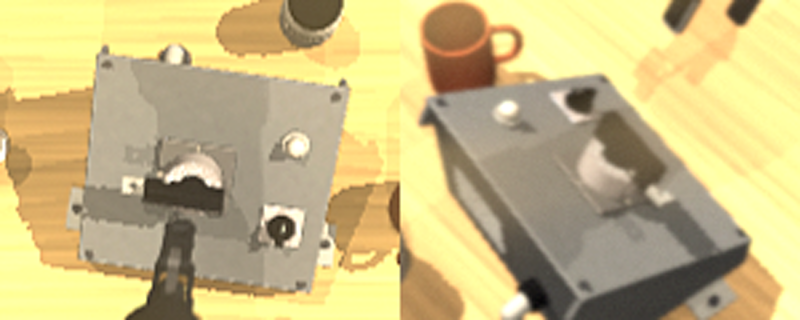

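Left view: the handle now lies at 9 o'clock, parallel with the desk's edge, black bar (145–223,195), pale tab at (132,185). Right view: tab near (658,193).

```bash
python3 - <<'E'
from h import *
F=np.load("pics/b.npy")
print(F[218:232,232:252].mean(2).astype(int))
S=grab_frame("scene"); print(S[174:190,278:296].mean(2).astype(int))
t=np.array([239.1,224.]);s=np.array([286.3,182.])
X=hit("top",t,P(0,0,.0435),n);d=X-ax;print("top",[(d@v*1e3).round(1) for v in(u,l,n)])
X=hit("scene",s,P(0,0,.0435),n);d=X-ax;print("scene",[(d@v*1e3).round(1) for v in(u,l,n)])
E
```

```text
[[116 115 115 115 116 116 115 114 114 113 114 115 116 119 116  81  81  62
   68  65]
 [116 114 113 113 114 114 114 113 113 114 114 115 115 102 101  83  86 105
  113  77]
 [114 114 114 113 113 113 112 112 113 113 114 114  98  82  85  87  95 135
  135  95]
 [115 113 114 116 140 146 137 137 128 120 121 120  83  65  73  72  77 100
  103  96]
 [115 113 112 118 162 172 164 155 147 154 155 152  67  29  41  39  40  44
   55  90]
 [115 114 112 119 166 169 154 128 121 158 176 149  44  34  38  39  39  35
   37  68]
 [116 116 113 123 174 165 130  78  77 123 151 115  42  37  41  40  40  39
   37  35]
 [103 102  99 110 174 167 152 113  83 113 121 120  35  38  40  40  40  39
   40  38]
 [ 83  81  80 104 164 164 176 144 106 119 124 116  32  40  44  44  41  43
   43  41]
 [ 85  85  85  99 123 123 134 104 108 109 115 102  31  39  41  40  40  42
   42  41]
 [ 86  86  84  82  79  77  80  86  87  89  93  81  31  36  37  38  37  37
   37  36]
 [ 85  86  86  85  85  85  85  86  86  87  84  59  38  41  41  39  38  39
   38  38]
 [ 86  85  86  86  86  85  87  87  86  87  85  57  51  46  42  43  39  38
   39 
[... 711 characters left out ...]
0 102 111 116 109 101 106 114 108  98  90  87  87  87]
 [ 57  55  53  56  68  89 103 112 114 111 112 119 117 108  95  87  87  87]
 [ 56  55  54  54  56  67  87 103 112 117 118 118 114 107  94  83  83  87]
 [ 55  54  53  50  46  50  66  88 104 113 111 103  93  83  74  68  72  82]
 [ 51  48  49  48  48  48  52  68  88  96  88  73  66  62  58  59  64  74]
 [ 50  53  54  54  53  51  50  55  65  71  66  59  56  56  55  56  60  69]
 [ 55  55  57  56  56  55  52  51  55  57  59  58  55  56  57  56  57  61]
 [ 58  58  57  55  56  55  54  54  54  55  56  57  54  55  57  57  56  57]]
top [np.float64(-1.7), np.float64(64.3), np.float64(43.5)]
scene [np.float64(-2.2), np.float64(62.3), np.float64(43.5)]
```

```bash
python3 -m jog '[{"rx":0.05,"ry":-0.02,"rz":-0.03,"x":0.2,"y":0.4,"z":-0.3,"jaw":1},{"rx":0.05,"ry":-0.02,"rz":-0.03,"x":0.25,"y":0.4,"z":-0.4,"jaw":1},{"rx":0,"ry":0,"rz":0,"x":0.3,"y":0.05,"z":-0.4,"jaw":1},{"rx":0,"ry":0,"rz":0,"x":0.3,"y":0,"z":-0.4,"jaw":1},{"rx":0,"ry":0,"rz":0,"x":0,"y":0,"z":0,"jaw":1},{"rx":0,"ry":0,"rz":0,"x":0,"y":0,"z":0,"jaw":1},{"rx":0,"ry":0,"rz":0,"x":0,"y":0,"z":0,"jaw":1}]'
python3 - <<'E'
from h import *
go(P(-.002,.0635,.07),np.pi/2,-1);go(P(-.002,.0635,.027),np.pi/2,-1);st();print(get_obs()['joints'].round(3))
E
```

```text
clock: 9.1
tcp_pos: [0.5423, 0.0774, 0.1884]
orientation: [2.044, 1.769, 0.471]
contact_force: [1.1, 0.2, -0.5]
grip_width: 0.0851
gripper_force: 0.0
shift/60mm [ 0.12  0.06 -0.16] turn/10deg [ 0.02  0.   -0.  ] | now u,l,n mm [-2.9 59.  81.3] q7 -1.47
shift/60mm [ 0.47  0.01 -0.78] turn/10deg [ 0.02  0.   -0.  ] | now u,l,n mm [-2.9 59.  81.3] q7 -1.47
9.1 F [ 1.1  0.2 -0.5] M.n -0.01 w 85.1 g 0.0
[ 0.433  0.25  -0.937  2.228  1.071  0.56  -1.468]
```

```bash
python3 -m jog '[{"rx":0,"ry":0,"rz":0,"x":0.12,"y":0.06,"z":-0.16,"jaw":1},{"rx":0,"ry":0,"rz":0,"x":0.12,"y":-0.01,"z":-0.2,"jaw":1},{"rx":0,"ry":0,"rz":0,"x":0.12,"y":-0.02,"z":-0.21,"jaw":1},{"rx":0,"ry":0,"rz":0,"x":0.11,"y":-0.02,"z":-0.21,"jaw":1},{"rx":0,"ry":0,"rz":0,"x":0,"y":0,"z":0,"jaw":1},{"rx":0,"ry":0,"rz":0,"x":0,"y":0,"z":0,"jaw":1},{"rx":0,"ry":0,"rz":0,"x":0,"y":0,"z":0,"jaw":1}]'
python3 - <<'E'
from h import *
go(P(-.002,.0635,.027),np.pi/2,-1);st();print(get_obs()['joints'].round(3))
E
```

```text
clock: 9.98
tcp_pos: [0.5707, 0.078, 0.1417]
orientation: [2.045, 1.768, 0.471]
contact_force: [-0.4, 0.0, 0.9]
grip_width: 0.0855
gripper_force: 0.0
shift/60mm [-0. -0.  0.] turn/10deg [ 0.02  0.   -0.  ] | now u,l,n mm [-2.  63.7 26.8] q7 -1.66
9.97 F [-0.4  0.   0.9] M.n -0.03 w 85.5 g 0.0
[ 0.339  0.384 -0.848  2.212  1.302  0.575 -1.663]
```

```bash
python3 -m jog '[{"rx":0,"ry":0,"rz":0,"x":0,"y":0,"z":0,"jaw":-1},{"rx":0,"ry":0,"rz":0,"x":0,"y":0,"z":0,"jaw":-1},{"rx":0,"ry":0,"rz":0,"x":0,"y":0,"z":0,"jaw":-1},{"rx":0,"ry":0,"rz":0,"x":0,"y":0,"z":0,"jaw":-1},{"rx":0,"ry":0,"rz":0,"x":0,"y":0,"z":0,"jaw":-1},{"rx":0,"ry":0,"rz":0,"x":0,"y":0,"z":0,"jaw":-1}]' 20
python3 - <<'E'
from h import *
go(P(-.002,.0635,.027),np.pi/2,-1);st()
import cv2
f=grab_frame("top")[155:275,190:340,::-1].astype(float)*1.5
f2=grab_frame("scene")[110:230,190:340,::-1].astype(float)*1.8
cv2.imwrite("pics/c.png",cv2.resize(np.clip(np.hstack([f,f2]),0,255).astype(np.uint8),(800,320),interpolation=cv2.INTER_CUBIC))
p=0
for t in np.arange(.2,1.45,.2).tolist()+[1.5]:
    q=.036*((np.cos(t)-1)*l+np.sin(t)*n)/.06; print(round(t,2),np.round(q-p,2)); p=q
E
```

```text
clock: 10.72
tcp_pos: [0.5703, 0.078, 0.1406]
orientation: [2.046, 1.77, 0.47]
contact_force: [-2.2, 1.0, 0.8]
grip_width: 0.0174
gripper_force: 22.6
shift/60mm [ 0.   -0.    0.02] turn/10deg [ 0.02 -0.01 -0.  ] | now u,l,n mm [-2.9 63.7 26. ] q7 -1.66
10.72 F [-2.2  1.   0.8] M.n -0.15 w 17.4 g 22.6
0.2 [-0.06 -0.    0.1 ]
0.4 [-0.06 -0.03  0.1 ]
0.6 [-0.06 -0.05  0.09]
0.8 [-0.06 -0.07  0.08]
1.0 [-0.05 -0.09  0.06]
1.2 [-0.04 -0.1   0.05]
1.4 [-0.03 -0.11  0.03]
1.5 [-0.01 -0.06  0.01]
```

View pics/c.png

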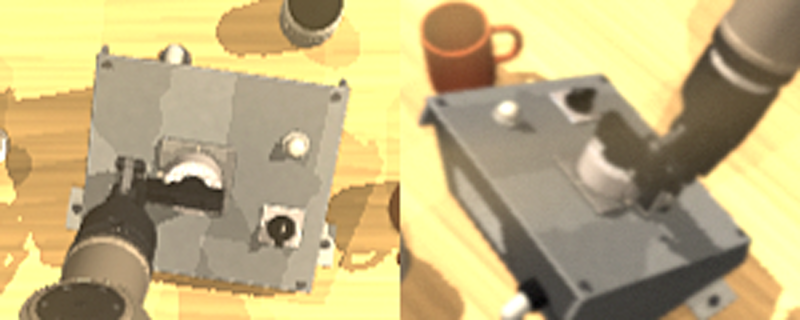

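Left view: fingers closed at the tab (130,185), beside the handle end; opening 17.4 mm fits the 18 mm tab. Swing it up in two arcs.

```bash
python3 -m jog '[{"rx":0,"ry":0,"rz":0,"x":-0.06,"y":0,"z":0.1,"jaw":-1},{"rx":0,"ry":0,"rz":0,"x":-0.06,"y":-0.03,"z":0.1,"jaw":-1},{"rx":0,"ry":0,"rz":0,"x":-0.06,"y":-0.05,"z":0.09,"jaw":-1},{"rx":0,"ry":0,"rz":0,"x":-0.06,"y":-0.07,"z":0.08,"jaw":-1},{"rx":0,"ry":0,"rz":0,"x":0,"y":0,"z":0,"jaw":-1},{"rx":0,"ry":0,"rz":0,"x":0,"y":0,"z":0,"jaw":-1}]'
python3 - <<'E'
from h import *
go(P(-.002,.0635-.036*(1-np.cos(.8)),.027+.036*np.sin(.8)),np.pi/2,-1);st();print(get_obs()['joints'].round(3))
E
```

```text
clock: 11.58
tcp_pos: [0.5559, 0.0692, 0.1631]
orientation: [2.045, 1.77, 0.47]
contact_force: [-4.4, 1.7, 0.6]
grip_width: 0.0171
gripper_force: 20.4
shift/60mm [ 0.01 -0.01  0.02] turn/10deg [ 0.02 -0.   -0.  ] | now u,l,n mm [-2.9 52.9 52.1] q7 -1.56
11.57 F [-4.4  1.7  0.6] M.n -0.12 w 17.1 g 20.4
[ 0.395  0.316 -0.883  2.228  1.196  0.551 -1.561]
```

```bash
python3 -m jog '[{"rx":0,"ry":0,"rz":0,"x":-0.05,"y":-0.09,"z":0.06,"jaw":-1},{"rx":0,"ry":0,"rz":0,"x":-0.04,"y":-0.1,"z":0.05,"jaw":-1},{"rx":0,"ry":0,"rz":0,"x":-0.03,"y":-0.11,"z":0.03,"jaw":-1},{"rx":0,"ry":0,"rz":0,"x":-0.02,"y":-0.08,"z":0.01,"jaw":-1},{"rx":0,"ry":0,"rz":0,"x":0,"y":-0.07,"z":0,"jaw":-1},{"rx":0,"ry":0,"rz":0,"x":0,"y":0,"z":0,"jaw":-1},{"rx":0,"ry":0,"rz":0,"x":0,"y":0,"z":0,"jaw":-1}]'
python3 - <<'E'
from h import *
go(P(-.002,.0635-.036*(1-np.cos(1.4)),.027+.036*np.sin(1.4)),np.pi/2,-1);st();print(get_obs()['joints'].round(3))
E
```

```text
clock: 12.45
tcp_pos: [0.5479, 0.0454, 0.173]
orientation: [2.042, 1.775, 0.477]
contact_force: [-8.0, 9.5, 5.5]
grip_width: 0.0172
gripper_force: 19.5
shift/60mm [ 0.01  0.09 -0.01] turn/10deg [ 0.    0.01 -0.03] | now u,l,n mm [-1.8 28.2 62.8] q7 -1.46
12.45 F [-8.   9.5  5.5] M.n -0.13 w 17.2 g 19.5
[ 0.474  0.27  -0.893  2.248  1.135  0.498 -1.46 ]
```

```bash
python3 -m jog '[{"rx":0,"ry":0,"rz":0,"x":0,"y":0,"z":0,"jaw":1},{"rx":0,"ry":0,"rz":0,"x":0,"y":0,"z":0,"jaw":1},{"rx":0,"ry":0,"rz":0,"x":0,"y":0,"z":0,"jaw":1},{"rx":0,"ry":0,"rz":0,"x":0,"y":0,"z":0,"jaw":1},{"rx":0,"ry":0,"rz":0,"x":-0.25,"y":0.03,"z":0.43,"jaw":1},{"rx":0,"ry":0,"rz":0,"x":-0.3,"y":0.03,"z":0.5,"jaw":1},{"rx":0,"ry":0,"rz":0,"x":-0.35,"y":0.05,"z":0.6,"jaw":1},{"rx":0,"ry":0,"rz":0,"x":-0.35,"y":0.05,"z":0.6,"jaw":1}]'
python3 -m jog '[{"rx":0,"ry":0,"rz":0,"x":0,"y":0,"z":0,"jaw":1},{"rx":0,"ry":0,"rz":0,"x":0,"y":0,"z":0,"jaw":1}]'
python3 - <<'E'
from h import *
import cv2
st()
f=grab_frame("top")[155:275,190:340,::-1].astype(float)*1.5
f2=grab_frame("scene")[110:230,190:340,::-1].astype(float)*1.8
cv2.imwrite("pics/d.png",cv2.resize(np.clip(np.hstack([f,f2]),0,255).astype(np.uint8),(800,320),interpolation=cv2.INTER_CUBIC))
for t in (0,1.1,1.25,1.4):  # where the eye should show
    X=P(-.002,.0005+.028+.036*np.cos(t),.04+.036*np.sin(t)); a=proj("top",X)[0];b=proj("scene",X)[0]
    print(t,((a-[190,155])*2.667).round(),((b-[190,110])*2.667+[400,0]).round())
E
```

```text
clock: 13.45
tcp_pos: [0.4797, 0.0471, 0.2858]
orientation: [2.05, 1.766, 0.46]
contact_force: [0.2, -0.5, -0.9]
grip_width: 0.0858
gripper_force: 0.0
clock: 13.7
tcp_pos: [0.4803, 0.0463, 0.2848]
orientation: [2.049, 1.765, 0.458]
contact_force: [-0.2, -0.0, -0.2]
grip_width: 0.0855
gripper_force: 0.0
13.7 F [-0.2 -0.  -0.2] M.n -0.01 w 85.5 g 0.0
0 [131. 183.] [656. 196.]
1.1 [146. 199.] [659. 158.]
1.25 [151. 201.] [657. 153.]
1.4 [155. 202.] [654. 148.]
```

View pics/d.png

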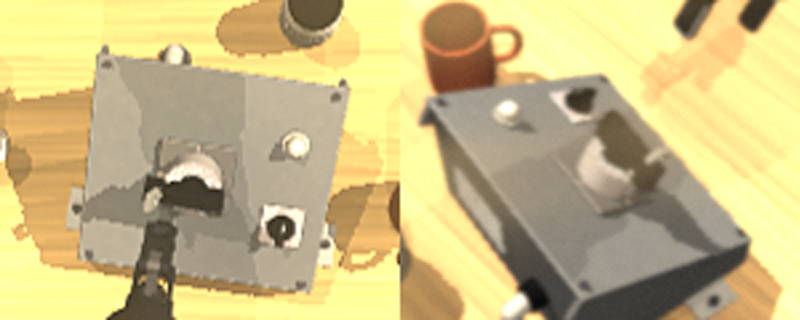

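Left view: the tab now stands over the handle's end at (152,200); right view: it stands at (657,155), some 1.2–1.4 rad out. I'll make sure by pushing it to the stop with closed fingers from its outer side.

```bash
python3 - <<'E'
from h import *
go(P(-.002,.08,.11),np.pi/2,-1);go(P(-.002,.08,.072),np.pi/2,-1)
E
python3 -m jog '[{"rx":0,"ry":0,"rz":0,"x":0,"y":0.5,"z":0,"jaw":-1},{"rx":0,"ry":0,"rz":0,"x":0.1,"y":0.4,"z":-0.2,"jaw":-1},{"rx":0,"ry":0,"rz":0,"x":0.25,"y":0,"z":-0.4,"jaw":-1},{"rx":0,"ry":0,"rz":0,"x":0.25,"y":0,"z":-0.4,"jaw":-1},{"rx":0,"ry":0,"rz":0,"x":0,"y":0,"z":0,"jaw":-1},{"rx":0,"ry":0,"rz":0,"x":0,"y":0,"z":0,"jaw":-1}]'
python3 - <<'E'
from h import *
st();go(P(-.002,.08,.11),np.pi/2,-1);go(P(-.002,.08,.072),np.pi/2,-1);print(get_obs()['joints'].round(2))
E
```

```text
shift/60mm [ 0.86  0.89 -1.17] turn/10deg [ 0.04 -0.04  0.03] | now u,l,n mm [ -4.5  19.7 192.6] q7 -0.6
shift/60mm [ 1.18  0.84 -1.72] turn/10deg [ 0.04 -0.04  0.03] | now u,l,n mm [ -4.5  19.7 192.6] q7 -0.6
clock: 14.55
tcp_pos: [0.5119, 0.1008, 0.2285]
orientation: [2.052, 1.771, 0.452]
contact_force: [0.3, 0.1, 0.9]
grip_width: 0.0001
gripper_force: 0.0
14.55 F [0.3 0.1 0.9] M.n -0.03 w 0.1 g 0.0
shift/60mm [ 0.33 -0.01 -0.25] turn/10deg [ 0.05 -0.07  0.02] | now u,l,n mm [-11.9  77.8 132.7] q7 -1.38
shift/60mm [ 0.65 -0.06 -0.79] turn/10deg [ 0.05 -0.07  0.02] | now u,l,n mm [-11.9  77.8 132.7] q7 -1.38
[ 0.7   0.21 -1.29  2.21  0.93  0.68 -1.38]
```

```bash
python3 -m jog '[{"rx":0.05,"ry":-0.07,"rz":0.02,"x":0.3,"y":0,"z":-0.25,"jaw":-1},{"rx":0,"ry":0,"rz":0,"x":0.2,"y":-0.03,"z":-0.3,"jaw":-1},{"rx":0,"ry":0,"rz":0,"x":0.15,"y":-0.03,"z":-0.24,"jaw":-1},{"rx":0,"ry":0,"rz":0,"x":0,"y":0,"z":0,"jaw":-1},{"rx":0,"ry":0,"rz":0,"x":0,"y":0,"z":0,"jaw":-1},{"rx":0,"ry":0,"rz":0,"x":0,"y":0,"z":0,"jaw":-1}]'
python3 - <<'E'
from h import *
st();go(P(-.002,.052,.073),np.pi/2,-1)
E
```

```text
clock: 15.3
tcp_pos: [0.5514, 0.0964, 0.1824]
orientation: [2.046, 1.765, 0.474]
contact_force: [-0.2, -0.2, 0.1]
grip_width: 0.0002
gripper_force: 0.0
15.3 F [-0.2 -0.2  0.1] M.n -0.02 w 0.2 g 0.0
shift/60mm [-0.09 -0.44 -0.01] turn/10deg [0.01 0.02 0.01] | now u,l,n mm [-0.5 79.2 73. ] q7 -1.59
```

```bash
python3 -m jog '[{"rx":0,"ry":0,"rz":0,"x":-0.03,"y":-0.2,"z":0,"jaw":-1},{"rx":0,"ry":0,"rz":0,"x":-0.03,"y":-0.2,"z":0,"jaw":-1},{"rx":0,"ry":0,"rz":0,"x":0,"y":0,"z":0,"jaw":-1},{"rx":0,"ry":0,"rz":0,"x":0,"y":0,"z":0,"jaw":-1}]'
python3 -c "
from h import *
st();go(P(-.002,.052,.073),np.pi/2,-1)"
python3 -m jog '[{"rx":0,"ry":0,"rz":0,"x":-0.01,"y":-0.07,"z":0,"jaw":-1},{"rx":0,"ry":0,"rz":0,"x":0,"y":0,"z":0,"jaw":-1}]'
python3 -c "
from h import *
st();go(P(-.002,.052,.073),np.pi/2,-1)"
```

```text
clock: 15.8
tcp_pos: [0.5477, 0.0718, 0.1812]
orientation: [2.048, 1.765, 0.472]
contact_force: [0.4, -0.2, -0.9]
grip_width: 0.0
gripper_force: 0.0
15.8 F [ 0.4 -0.2 -0.9] M.n -0.04 w 0.0 g 0.0
shift/60mm [-0.03 -0.04  0.01] turn/10deg [0.01 0.01 0.02] | now u,l,n mm [-1.2 54.3 72. ] q7 -1.54
clock: 16.05
tcp_pos: [0.5472, 0.0691, 0.1814]
orientation: [2.047, 1.768, 0.474]
contact_force: [-0.4, 2.5, 1.0]
grip_width: -0.0
gripper_force: 1.3
16.05 F [-0.4  2.5  1. ] M.n -0.06 w -0.0 g 1.3
shift/60mm [-0.02  0.01  0.01] turn/10deg [0.   0.01 0.  ] | now u,l,n mm [-1.2 51.5 72.2] q7 -1.53
```

Contact at l = 51.5 mm; push on until it's firm.

```bash
python3 -m jog '[{"rx":0,"ry":0,"rz":0,"x":-0.01,"y":-0.05,"z":0,"jaw":-1},{"rx":0,"ry":0,"rz":0,"x":0,"y":0,"z":0,"jaw":-1}]'
python3 -c "
from h import *
st();go(P(-.002,.052,.073),np.pi/2,-1)"
python3 -m jog '[{"rx":0,"ry":0,"rz":0,"x":-0.01,"y":-0.05,"z":0,"jaw":-1},{"rx":0,"ry":0,"rz":0,"x":0,"y":0,"z":0,"jaw":-1}]'
python3 -c "
from h import *
st();go(P(-.002,.052,.073),np.pi/2,-1)"
```

```text
clock: 16.3
tcp_pos: [0.5469, 0.0684, 0.1817]
orientation: [2.046, 1.771, 0.479]
contact_force: [3.1, 8.1, -2.7]
grip_width: -0.0001
gripper_force: 4.2
16.3 F [ 3.1  8.1 -2.7] M.n 0.01 w -0.1 g 4.2
shift/60mm [-0.01  0.02 -0.  ] turn/10deg [-0.01  0.01 -0.02] | now u,l,n mm [-1.2 50.8 72.6] q7 -1.53
clock: 16.55
tcp_pos: [0.5466, 0.0679, 0.1821]
orientation: [2.045, 1.775, 0.485]
contact_force: [5.5, 13.2, -7.2]
grip_width: -0.0004
gripper_force: 6.9
16.55 F [ 5.5 13.2 -7.2] M.n -0.02 w -0.4 g 6.9
shift/60mm [-0.01  0.03 -0.01] turn/10deg [-0.03  0.02 -0.04] | now u,l,n mm [-1.2 50.3 72.9] q7 -1.52
```

It is firmly on the stop (force rises, no travel). Back off and check.

```bash
python3 -m jog '[{"rx":0,"ry":0,"rz":0,"x":0.02,"y":0.2,"z":0,"jaw":-1},{"rx":0,"ry":0,"rz":0,"x":0.03,"y":0.3,"z":0,"jaw":-1},{"rx":0,"ry":0,"rz":0,"x":-0.25,"y":0.03,"z":0.43,"jaw":-1},{"rx":0,"ry":0,"rz":0,"x":-0.35,"y":0.05,"z":0.6,"jaw":-1},{"rx":0,"ry":0,"rz":0,"x":-0.35,"y":0.05,"z":0.6,"jaw":-1},{"rx":0,"ry":0,"rz":0,"x":0,"y":0,"z":0,"jaw":-1},{"rx":0,"ry":0,"rz":0,"x":0,"y":0,"z":0,"jaw":-1},{"rx":0,"ry":0,"rz":0,"x":0,"y":0,"z":0,"jaw":-1}]'
python3 - <<'E'
from h import *
import cv2
st()
F=grab_frame("top")[:,:,::-1];f=F[150:285,160:385].astype(float)*1.5
S=grab_frame("scene")[110:245,160:385,::-1].astype(float)*1.8
o=np.load("pics/top0.npy")[150:285,160:385,::-1].astype(float)*1.5
o2=np.load("pics/scene0.npy")[110:245,160:385,::-1].astype(float)*1.8
cv2.imwrite("pics/e.png",cv2.resize(np.clip(np.vstack([np.hstack([f,S]),np.hstack([o,o2])]),0,255).astype(np.uint8),(800,480),interpolation=cv2.INTER_CUBIC))
E
```

```text
clock: 17.55
tcp_pos: [0.4966, 0.0955, 0.2654]
orientation: [2.055, 1.77, 0.462]
contact_force: [-0.9, -1.2, -0.2]
grip_width: 0.0001
gripper_force: 0.0
17.55 F [-0.9 -1.2 -0.2] M.n -0.04 w 0.1 g 0.0
```

View pics/e.png

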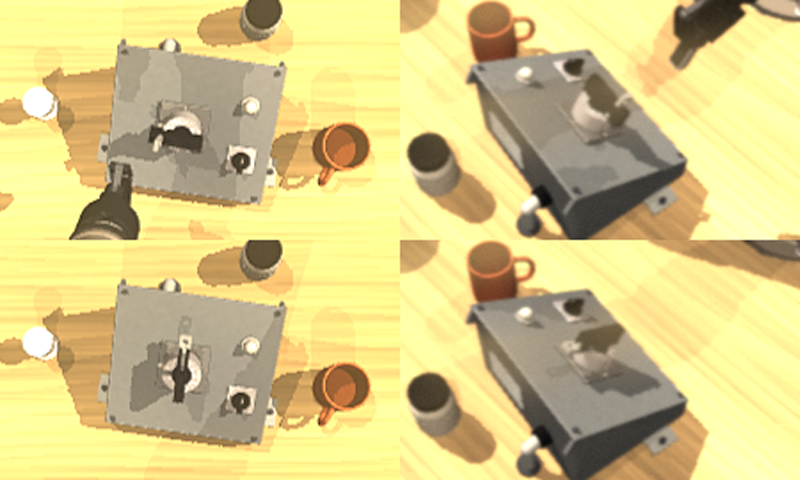

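Compared with the start (lower row), the handle lies at 9 o'clock with the tab upright at (157,142). The mug (341,147), jar (262,18), prop (40,102) and fan switch (240,160) are unchanged, and the gripper is clear.

```bash
python3 -c "
from bench import r
print(r.hand_in())"
```

```text
the job is handed in; nothing more can be done
None
```

The isolator is pressed home at off, the hasp stands fully out against its stop for your padlock, the fan switch, mug, jar and prop look unmoved, the gripper is clear of everything, and the job was handed in at about 18 s.

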